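# Start the captive mounting screw of the finned control unit

## Robot

A 6-joint arm with a two-finger parallel gripper is mounted at the origin on the work surface. World frame = base frame: x ahead of the robot, y to its left, z up, the work surface at z = 0. Lengths are in m, angles in rad, forces in N, time in s.
With the tool pointing down it reaches from about 0.425 to 0.95 m from the base axis. Payload 3.5 kg.
Tool frame: the origin (TCP) lies at the very end of the fingers, on their centre line; the grasp point (between the pads) lies 19 mm behind it; z points along the fingers, y is the direction in which the jaws open and shut (so a half turn about z gives the same grasp; the last joint's range is limited). The gripper opens to 85 mm and grips with 20 to 120 N. Pads are 22 mm wide; open, the fingers measure 114 mm over their backs; the gripper's body (76 mm by 85 mm) begins 54 mm behind the grasp point. The pads swing forward as they close: fully open they stand 13 mm farther back than shut.
Start: joints at [-1.438, 0.286, 1.577, -0, 1.279, -0.15], TCP at [0.188, -0.648, 0.231] pointing down, gripper open.
Joint ranges: [-2.77, 2.77], [-0.9, 2.22], [0.21, 2.48], [-1.53, 4.67], [0.24, 2.81], [-2.84, 2.84]. Speed limits (rad/s): [2.79, 2.79, 3.14, 3.14, 3.14, 3.14].

## Interface

Orientations are given as a unit quaternion [x, y, z, w].
In Python, from plant import get_state, read_camera, sign_off gives the robot as it stands.
- The arm moves only by the tool step_arm, never from a script. Its argument "targets" is a list that holds one entry, the list of rows, each a list of 5 numbers: the opening, from 0 (shut) to 1 (fully open), then the shift along the tool's x, y, z each as a share of 4 cm, from -1 to 1, then the turn about the tool's z as a share of 5 degrees, from -1 to 1. A call has 1 to 10 rows; each row shifts and turns the commanded pose from where the row before left it, along the tool's axes as they then stand; what a row does not reach is not made up. A row lasts 1/12 s, in which the tool goes at most 41.7 mm and 7.16 degrees, less where a joint would pass 70% of its speed; a pose out of reach is approached as far as the arm can. A call with a number of a shift or a turn outside -1 to 1 is refused whole. A call with a gripper value outside its range is refused whole. The fingers move at their own pace and stop on an object; "squeeze" is the grip in N (left out, the last holds). Time passes only in rows, so rows that do not move let the fingers close. It gives the time, the measured TCP pose, the force and the opening at its end, in the units of the state.
- get_state(): the state, without advancing time (a new reading comes with each control period).
- read_camera(name): name is "scene" or "top" or "wrist"; returns a dict with "pixels" (384x512x3 uint8, red, green, blue), "range_z" (384x512 float32, m along the optical axis (not along the pixel's ray), 0 where there is no reading), "mtx" (3x3 intrinsics, pixels), "rvec" (rotation vector, rad) and "tvec" (3), from world to camera coordinates, as OpenCV has them. Camera axes: x right, y down, z forward; pixel columns grow to the right and rows downward; lengths in m; the calibration is good to about 2 mm. A picture is of the moment at which its call begins.
- sign_off(): hands the job in, once; it reports no verdict.
The state is a dict: "time": time; "qpos": joint angles; "dq": joint speeds; "joint_efforts": joint torques, N m; "eef_pos": TCP position; "tcp_rot": TCP orientation; "contact_force": force on the tool from outside, world axes, zero at the start; "wrist_torque": the same for the moment, N m; "opening": opening from 0.0 (shut) to 1.0 (fully open).
Only numpy, scipy, OpenCV 4.12 (cv2) and the standard library are available. Lean on these libraries where they do the work, as an engineer would, in place of code of your own. Each camera call takes 0.05 s, during which the arm holds its last target.

## Task

Two engine control units stand on the bench, each with a sprung captive screw-knob on its mounting foot. Start the screw of the closed unit with the finned cover: push its knob down against the spring and, while it is held down, turn it clockwise (seen from above) as far as it goes, then let go so that it stays caught. Do not move the screw-knob of the open unit, whose green circuit board shows.

Things in the scene. Friction and masses are not known exactly. Their poses are not given: they have to be found in the camera images.
- finned_knob (a point): Black screw-knob to start, on the foot at one end of the aluminium unit with closed finned cover (140 x 130, 33 high): upright bar 36 long, 13 thick, 30 high on a round skirt 36 across, 8 high. Point on its upright turning axis, 12 below bar top, 18 above skirt top, 69 above table at start, moves with it. x: along bar (at start to the unit, edge 35 away); y: across its thickness; z: up. All mm.
- finned_press (a joint): How far the finned unit's knob is pushed down, m: 0 at the start (raised by a spring), 0.016 at the bottom stop; spring 3 N at 0, 10 N at the bottom. It turns only while pushed down more than 0.009 (else about 0.15 rad of play). Turned and let go, it stays caught at about 0.009; not turned, it springs back to 0.
- finned_turn (a joint): How far the finned unit's knob is turned, rad: about 0 at the start (up to 0.06), growing clockwise seen from above, stop at 1.2 (about 70 degrees). Light friction, no spring.
- open_knob (a point): The same kind of knob with the same sizes, point and axes, on the other unit (140 x 130 mm, 28 mm high), whose cover is off so that its green circuit board shows. It is to be left alone.

How it is judged:
At the end, for the whole second after the job is handed in: The finned unit's knob is let go and at rest, caught at least 6 mm down (it rests at about 9 mm) and turned clockwise at least 0.95 rad of its 1.2 rad; the open unit's knob is within 5 mm of where it started (value of joint finned_press above 0.006 m and value of joint finned_turn above 0.95 rad and velocity of joint finned_press below 0.01 m/s and velocity of joint finned_turn below 0.1 rad/s and distance of open_knob from where it was at the start of the episode below 0.005 m); the robot touches nothing.
It fails at once if The open unit's screw-knob is pushed down or moved by more than 5 mm (distance of open_knob from where it was at the start of the episode above 0.005 m).
It also fails if it takes over 35 s, if anything falls off the work surface, if the arm or the gripper's body presses on something with over 40 N, if the wrist force passes 120 N, or if a joint passes its speed limit or range.

## Working session

There is one attempt and no reset: what is moved stays moved. The work goes in short steps, Python scripts to look and compute and a tool call to move; the robot and the scene stay as the last step left them, time stands still between calls to the robot, and variables do not carry over. Pictures are saved under pics/ and viewed, and the job is handed in when it is done.

Besides the shell and the picture viewer there is one more tool, called in YAML: its name, and indented under it one key for each argument. step_arm: Moves the arm, as the interface text tells. Shift numbers are shares of 4 cm and turn numbers shares of 5 degrees, none past 1 either way. Its arguments: {"type":"object","properties":{"targets":{"type":"array"},"squeeze":{"type":"number"}},"required":["targets"]}

```bash
mkdir -p pics; ls
python3 - <<'E'
from plant import get_state, read_camera
import cv2,numpy as np
for n in ["scene","top","wrist"]:
    c=read_camera(n); cv2.imwrite(f"pics/{n}0.png",c["pixels"][:,:,::-1]); np.savez(f"{n}0.npz",**c)
    R=cv2.Rodrigues(c["rvec"])[0]; print(n,c["mtx"][0,0],-R.T@np.ravel(c["tvec"]))
print(get_state())
E
```

```text
pics
scene 359.91868179508856 [0.86771304 0.28260015 0.64543958]
top 464.8638020320972 [ 0.45927781 -0.02636891  1.18562327]
wrist 272.0367596696627 [ 0.26063723 -0.62661313  0.37215175]
{'time': 0.15, 'qpos': array([-1.43801914e+00,  2.87011416e-01,  1.57786432e+00, -2.42372977e-06,
        1.27858754e+00, -1.49989628e-01]), 'dq': array([-0.00046368, -0.00120626, -0.00429429,  0.00062045, -0.00126696,
        0.00057758]), 'joint_efforts': array([ 1.51613720e-03, -4.06605041e+01, -2.93140340e+01, -9.91145862e-05,
        3.99779718e-03, -2.17006317e-06]), 'eef_pos': array([ 0.18829946, -0.64766464,  0.23021931]), 'tcp_rot': array([ 9.90021521e-01,  1.40913139e-01,  6.88925639e-06, -9.35284840e-04]), 'contact_force': array([0.64674286, 0.06516198, 0.62762632]), 'wrist_torque': array([-0.01663555,  0.02097295,  0.03797569]), 'opening': 1.0015128052869797}
```

View pics/scene0.png

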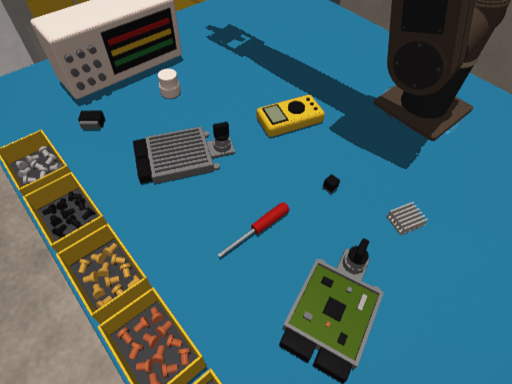

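View pics/top0.png

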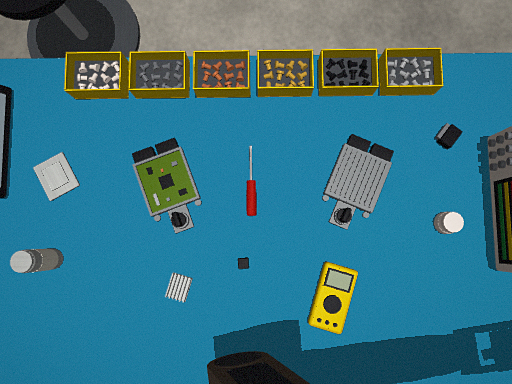

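The scene view shows the finned unit at about (180,155) with its knob at (222,135), and the open unit with its knob at (357,257). In the top view the finned knob is near (343,216) and the open knob near (179,218). Next I'll measure the knob.

```bash
cat > h.py <<'E'
import numpy as np,cv2
def cam(c):
    R=cv2.Rodrigues(np.array(c["rvec"]))[0]; t=np.ravel(c["tvec"]); return R,t,c["mtx"]
def cloud(c):
    R,t,K=cam(c); z=c["range_z"]; v,u=np.mgrid[:z.shape[0],:z.shape[1]]
    P=np.stack([(u-K[0,2])/K[0,0]*z,(v-K[1,2])/K[1,1]*z,z],-1)
    return (P-t)@R
def ray(c,u,v,h):
    R,t,K=cam(c); d=R.T@np.array([(u-K[0,2])/K[0,0],(v-K[1,2])/K[1,1],1]); o=-R.T@t
    return o+d*(h-o[2])/d[2]
E
python3 - <<'E'
from h import *
c=dict(np.load("top0.npz"))
for n,(u0,u1,v0,v1) in {"top":(310,400,125,240),"scene":(120,245,110,190)}.items():
    c=dict(np.load(n+"0.npz")); 
    cv2.imwrite(f"pics/{n}_crop.png",cv2.resize(np.ascontiguousarray(c["pixels"][v0:v1,u0:u1,::-1]),None,fx=5,fy=5,interpolation=cv2.INTER_NEAREST))
    P=cloud(c); 
    sub=P[v0:v1,u0:u1]
    if n=="top":
        g=ray(c,343,214,0.075)
    print(n,g)
    d=np.hypot(P[...,0]-g[0],P[...,1]-g[1])
    for lo,hi in((.068,.095),(.042,.06)):
        m=(d<.03)&(P[...,2]>lo)&(P[...,2]<hi)
        q=P[m]; print(lo,m.sum(),q.mean(0),q.min(0),q.max(0))
        xy=q[:,:2].astype(np.float32)
        r=cv2.minAreaRect(xy*1000); print(r)
        w,V=np.linalg.eigh(np.cov(xy.T)); print(np.sqrt(w)*1000,np.degrees(np.arctan2(V[1,1],V[0,1])))
    # unit cover edge
    m=(P[...,2]>.025)&(P[...,2]<.04)&(np.hypot(P[...,0]-g[0]-.1,P[...,1]-g[1])<.13)
    print("cover",m.sum(),P[m].mean(0),cv2.minAreaRect((P[m][:,:2]*1000).astype(np.float32)))
E
```

```text
top [ 0.52114785 -0.21421138  0.075     ]
0.068 92 [ 0.51926924 -0.22018259  0.08014266] [ 0.5020101  -0.23335961  0.06805908] [ 0.53544615 -0.20860253  0.08617488]
((519.4622802734375, -220.68421936035156), (12.908936500549316, 35.731483459472656), 63.483489990234375)
[ 3.97075705 10.45533709] 154.06709067571703
0.042 83 [ 0.52035551 -0.21804124  0.05141152] [ 0.50293611 -0.2377297   0.04732814] [ 0.53705803 -0.20318066  0.05894643]
((518.499267578125, -219.84292602539062), (34.567466735839844, 31.855703353881836), 51.53071594238281)
[ 8.23161027 11.43843695] 66.69091282061682
cover 2670 [ 0.6248354  -0.26538369  0.02939891] ((603.180908203125, -257.5279541015625), (129.60842895507812, 222.89593505859375), 66.67778778076172)
scene [ 0.52114785 -0.21421138  0.075     ]
0.068 124 [ 0.52163772 -0.21606716  0.07808805] [ 0.50363091 -0.22951078  0.06800078] [ 0.53736622 -0.20574513  0.08508294]
((520.0444946289062, -218.00704956054688), (14.19902229309082, 35.58259582519531), 61.965694427490234)
[ 3.36733872 10.58223675] 156.32672299789223
0.042 106 [ 0.52481891 -0.21049008  0.05267811] [ 0.50599196 -0.22777767  0.04583924] [ 0.53772379 -0.20018228  0.05965318]
((525.4774169921875, -210.798828125), (18.235591888427734, 34.58877182006836), 57.519386291503906)
[4.66035517 9.54635477] 151.89712350162498
cover 2953 [ 0.62627307 -0.25647328  0.03021334] ((603.7235107421875, -254.96017456054688), (132.52452087402344, 222.62554931640625), 67.00601196289062)
```

View pics/top_crop.png

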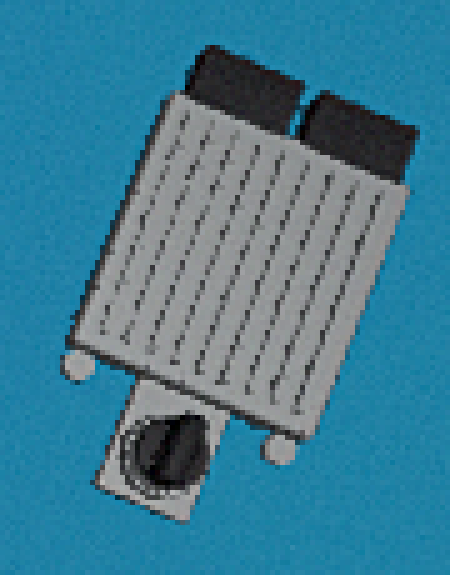

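View pics/scene_crop.png

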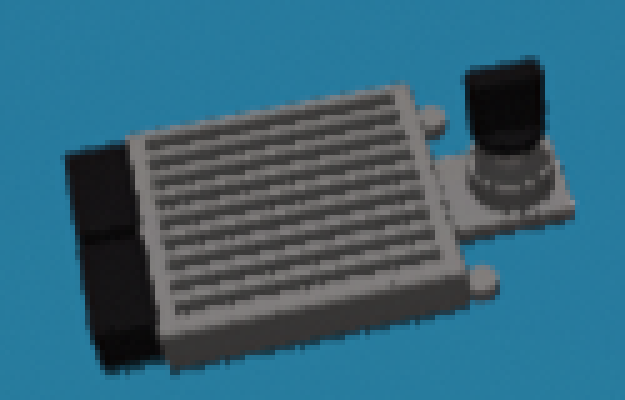

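Both views agree: the knob is at about (0.520, -0.219), its top is at z of about 0.082, the bar axis is at 155° and it measures 13 x 36 mm, all as specified. I'll go above it first. I'm using the grasp yaw at 155.5°, because that leaves joint 6 room for the 70° turn.

step_arm:
  targets:
    - [[1,0.73,-0.53,0,0],[1,0.73,-0.53,0,0],[1,0.73,-0.53,0,0],[1,0.73,-0.53,0,0],[1,0.73,-0.53,0,0],[1,0.73,-0.53,0,0],[1,0.73,-0.53,0,0],[1,0.73,-0.53,0,0],[1,0.73,-0.53,0,0],[1,0.73,-0.53,0,0]]
  squeeze: 60

```text
time: 0.98
eef_pos: [0.4103, -0.3614, 0.2311]
tcp_rot: [0.99, 0.141, -0.0, -0.0]
contact_force: [0.6, -0.3, -0.3]
opening: 1.0
```

step_arm:
  targets:
    - [[1,0.73,-0.53,0,0],[1,0.73,-0.53,0,0],[1,0.73,-0.53,0,0],[1,0.73,-0.53,0,0],[1,0.73,-0.53,0,0],[1,0,0,0,-1],[1,0,0,0,-1],[1,0,0,0,-1],[1,0,0,0,-1],[1,0,0,0,-1]]

```text
time: 1.82
eef_pos: [0.5201, -0.2202, 0.2309]
tcp_rot: [0.935, 0.354, -0.0, -0.0]
contact_force: [0.5, -0.1, 0.6]
opening: 1.0
```

step_arm:
  targets:
    - [[1,0,0,0,-1],[1,0,0,0,-1],[1,0,0,0,-1],[1,0,0,0,-1],[1,0,0,0,-1],[1,0,0,0,-1],[1,0,0,0,-1],[1,0,0,0,-1],[1,0,0,0,-1],[1,0,0,0,-1]]

```text
time: 2.65
eef_pos: [0.52, -0.2204, 0.2309]
tcp_rot: [0.698, 0.716, -0.0, -0.0]
contact_force: [-0.0, -0.3, -0.8]
opening: 1.002
```

step_arm:
  targets:
    - [[1,0,0,0,-1],[1,0,0,0,-1],[1,0,0,0,-1],[1,0,0,0,-1],[1,0,0,0,-1],[1,0,0,0,-1],[1,0,0,0,-1],[1,0,0,0,-1],[1,0,0,0,-1],[1,0,0,0,-1]]

```text
time: 3.48
eef_pos: [0.52, -0.2204, 0.2309]
tcp_rot: [0.33, 0.944, 0.0, -0.0]
contact_force: [-0.5, 0.6, 0.1]
opening: 0.999
```

step_arm:
  targets:
    - [[1,0,0,0,-1],[1,0,0,0,-1],[1,0,0,0,-0.9],[1,0,0,0.8,0],[1,0,0,0.8,0],[1,0,0,0,0]]

```text
time: 3.98
eef_pos: [0.5163, -0.2181, 0.1601]
tcp_rot: [0.211, 0.978, 0.002, -0.006]
contact_force: [-1.6, 1.2, -1.9]
opening: 0.995
```

Run:
```python
from plant import get_state, read_camera
from h import *
c=read_camera("wrist"); cv2.imwrite("pics/wrist1.png",c["pixels"][:,:,::-1])
c2=read_camera("scene"); cv2.imwrite("pics/scene1.png",c2["pixels"][:,:,::-1])
s=get_state(); print(s["eef_pos"],s["tcp_rot"],s["qpos"])
g=np.array([.5198,-.2193])
P=cloud(c); d=np.hypot(P[...,0]-g[0],P[...,1]-g[1])
m=(d<.035)&(P[...,2]>.068)&(P[...,2]<.09); q=P[m]
v,u=np.nonzero(m); print(m.sum(),u.mean(),v.mean(),q.mean(0),q.max(0),cv2.minAreaRect((q[:,:2]*1000).astype(np.float32)))
```

```text
[ 0.51929183 -0.21996955  0.16604183] [ 2.10444241e-01  9.77603912e-01  6.92154762e-04 -1.82591271e-03] [-5.80551354e-01  1.08834518e-01  1.90756853e+00 -2.67172771e-05
  1.12909493e+00 -1.72727668e+00]
606 255.04785478547853 201.87623762376236 [ 0.51769184 -0.21800268  0.07955486] [ 0.53696341 -0.20656549  0.0820697 ] ((518.95556640625, -218.58712768554688), (12.425602912902832, 34.86049270629883), 65.61835479736328)
```

View pics/wrist1.png

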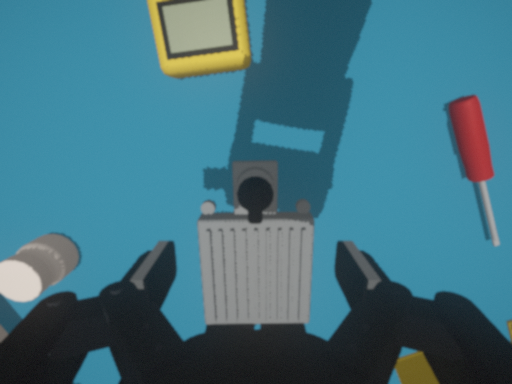

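View pics/scene1.png

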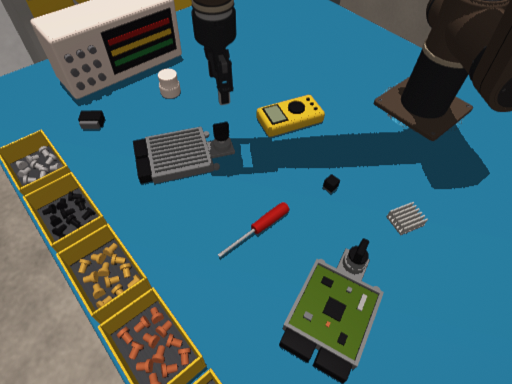

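The wrist view shows the knob centred between the fingers at (255,200), with the bar lying along the tool's x axis. I'll descend to z of about 0.058 and close.

step_arm:
  targets:
    - [[0.6,0,0,0.5,0],[0.6,0,0,0.5,0],[0.6,0,0,0.5,0],[0.6,0,0,0.5,0],[0.6,0,0,0.4,0],[0.6,0,0,0.3,0],[0.6,0,0,0,0],[0.6,0,0,0,0],[0.6,0,0,0,0]]

```text
time: 4.83
eef_pos: [0.5216, -0.2214, 0.0613]
tcp_rot: [0.21, 0.978, -0.001, 0.002]
contact_force: [-0.2, 0.8, 0.7]
opening: 0.599
```

step_arm:
  targets:
    - [[0,0,0,0,0],[0,0,0,0,0],[0,0,0,0,0],[0,0,0,0,0],[0,0,0,0,0],[0,0,0,0,0],[0,0,0,0,0],[0,0,0,0,0]]
  squeeze: 60

```text
time: 5.5
eef_pos: [0.5208, -0.2206, 0.0597]
tcp_rot: [0.211, 0.978, 0.0, 0.001]
contact_force: [2.3, 1.9, 2.8]
opening: 0.135
```

Gripped: an opening of 0.135 is about 12 mm, close to the bar's 13 mm. Now I'll push down about 14 mm.

step_arm:
  targets:
    - [[0,0,0,0.07,0],[0,0,0,0.07,0],[0,0,0,0.07,0],[0,0,0,0.07,0],[0,0,0,0.07,0],[0,0,0,0,0],[0,0,0,0,0],[0,0,0,0,0]]

```text
time: 6.17
eef_pos: [0.5209, -0.2207, 0.0463]
tcp_rot: [0.21, 0.978, 0.0, 0.0]
contact_force: [-0.3, 3.6, 8.4]
opening: 0.136
```

Run:
```python
from plant import get_state, read_camera
from h import *
c2=read_camera("scene"); cv2.imwrite("pics/scene2.png",cv2.resize(np.ascontiguousarray(c2["pixels"][80:190,120:260,::-1]),None,fx=5,fy=5))
s=get_state(); print(s["eef_pos"],s["contact_force"],s["wrist_torque"],s["opening"])
```

```text
[ 0.52088173 -0.22066695  0.04628892] [-0.05751363  3.12306879  8.02476481] [ 0.53466055 -0.06225379 -0.03693145] 0.1373494997786703
```

View pics/scene2.png

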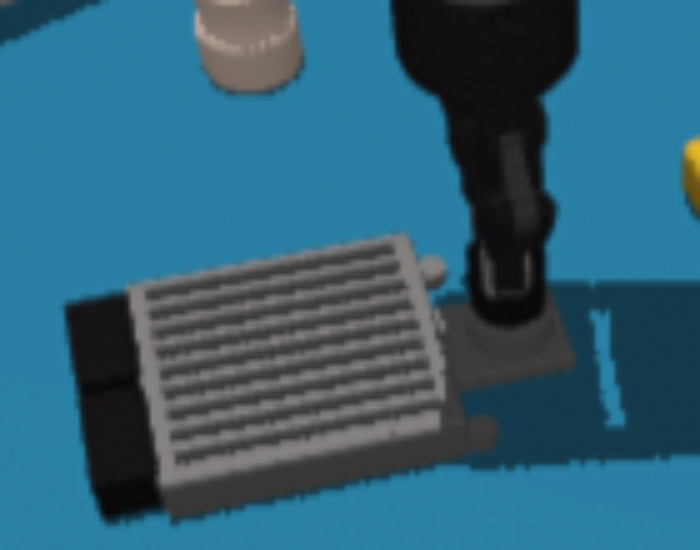

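The spring force of about 8 N corresponds to about 12 mm down, which is past the 9 mm threshold. Turning clockwise.

step_arm:
  targets:
    - [[0,0,0,0,1],[0,0,0,0,1],[0,0,0,0,1],[0,0,0,0,1],[0,0,0,0,1],[0,0,0,0,1],[0,0,0,0,1]]

```text
time: 6.8
eef_pos: [0.5203, -0.2213, 0.0462]
tcp_rot: [0.496, 0.868, -0.001, 0.0]
contact_force: [-1.9, 1.7, 7.9]
opening: 0.135
```

Run:
```python
from plant import get_state
s=get_state(); print(s["eef_pos"],s["contact_force"],s["wrist_torque"],s["opening"],s["qpos"])
```

```text
[ 0.5202741  -0.22128661  0.04622651] [-1.85808595  1.7014971   7.92590728] [0.16177774 0.29943228 0.02110397] 0.13507165623757902 [-5.80895041e-01  2.74311179e-01  1.96545266e+00 -1.92955663e-03
  9.01670139e-01 -1.11237003e+00]
```

Low forces, and it's turning freely, so I'll continue.

step_arm:
  targets:
    - [[0,0,0,0,1],[0,0,0,0,1],[0,0,0,0,1],[0,0,0,0,1],[0,0,0,0,1],[0,0,0,0,1],[0,0,0,0,0.4],[0,0,0,0,0],[0,0,0,0,0]]

```text
time: 7.55
eef_pos: [0.5194, -0.2214, 0.0459]
tcp_rot: [0.715, 0.699, -0.001, -0.001]
contact_force: [-3.7, 0.9, 8.0]
opening: 0.138
```

Run:
```python
from plant import get_state
s=get_state(); print(s["eef_pos"],s["contact_force"],s["wrist_torque"],s["opening"],s["qpos"])
```

```text
[ 0.51939117 -0.22143365  0.04589196] [-3.66501712  0.88029816  7.98516892] [ 0.01625197  0.56206942 -0.0389974 ] 0.13771760407431285 [-0.58150925  0.27439396  1.96611622 -0.00328756  0.90283898 -0.55785834]
```

Turned about 67° with no torque from the stop yet. I'll turn slightly further until it meets the stop.

step_arm:
  targets:
    - [[0,0,0,0,0.4],[0,0,0,0,0.4],[0,0,0,0,0],[0,0,0,0,0]]

```text
time: 7.88
eef_pos: [0.5194, -0.2212, 0.0459]
tcp_rot: [0.737, 0.676, -0.002, -0.0]
contact_force: [-3.9, 0.7, 8.9]
opening: 0.136
```

Run:
```python
from plant import get_state
s=get_state(); print(s["eef_pos"],s["contact_force"],s["wrist_torque"],s["opening"],s["qpos"])
```

```text
[ 0.51937825 -0.22123097  0.04587091] [-3.9054239   0.68225193  8.87776213] [0.32815948 0.5220783  1.03673277] 0.13554502376759137 [-0.58069052  0.27440024  1.9661587  -0.00478233  0.90289203 -0.49226038]
```

The stop is reached: a moment of 1.04 N·m at about 71°. I'll ease back slightly, release and lift.

step_arm:
  targets:
    - [[0,0,0,0,-0.3],[0,0,0,0,0],[0.15,0,0,0,0],[0.3,0,0,0,0],[0.5,0,0,0,0],[0.5,0,0,0,0],[0.5,0,0,0,0],[0.5,0,0,0,0]]

```text
time: 8.55
eef_pos: [0.5198, -0.2205, 0.0447]
tcp_rot: [0.73, 0.683, -0.0, -0.001]
contact_force: [-0.1, 0.1, 0.6]
opening: 0.5
```

step_arm:
  targets:
    - [[0.5,0,0,-0.2,0],[0.5,0,0,-0.4,0],[0.5,0,0,-0.5,0],[0.5,0,0,-0.7,0],[0.5,0,0,-0.7,0],[0.5,0,0,-0.7,0],[0.5,0,0,-0.5,0],[0.5,0,0,0,0],[0.5,0,0,0,0],[0.5,0,0,0,0]]

```text
time: 9.38
eef_pos: [0.5197, -0.2202, 0.1924]
tcp_rot: [0.73, 0.683, -0.0, -0.001]
contact_force: [0.1, -0.4, -0.6]
opening: 0.5
```

Run:
```python
from plant import get_state, read_camera
from h import *
s=get_state(); print(s["eef_pos"],s["contact_force"],s["opening"],s["dq"])
g=np.array([.5198,-.2193])
out=[]
for n,(u0,v0) in {"scene":(120,80),"wrist":(180,120)}.items():
    c=read_camera(n); out.append(cv2.resize(np.ascontiguousarray(c["pixels"][v0:v0+140,u0:u0+140,::-1]),(400,400),interpolation=cv2.INTER_NEAREST))
    P=cloud(c); d=np.hypot(P[...,0]-g[0],P[...,1]-g[1])
    m=(d<.03)&(P[...,2]>.055)&(P[...,2]<.09); q=P[m]
    print(n,m.sum(),q.mean(0),q.max(0),cv2.minAreaRect((q[:,:2]*1000).astype(np.float32)))
cv2.imwrite("pics/after.png",np.hstack(out))
# open knob before / after in scene
a=dict(np.load("scene0.npz")); b=read_camera("scene")
print("open diff",np.abs(a["pixels"][235:275,335:375].astype(int)-b["pixels"][235:275,335:375]).max())
```

```text
[ 0.51966207 -0.22020427  0.19243437] [ 0.14273225 -0.39515491 -0.62647133] 0.5003663114069187 [-0.00134062  0.02072133  0.02122816  0.00179724  0.00052761  0.00075804]
scene 119 [ 0.52232692 -0.21477539  0.06808875] [ 0.52727434 -0.20017298  0.07550847] ((520.732421875, -217.7161407470703), (13.366119384765625, 35.14241409301758), 0.8887057900428772)
wrist 464 [ 0.52048355 -0.21668541  0.07049824] [ 0.5270512  -0.20066134  0.07335388] ((520.4099731445312, -218.85166931152344), (36.388397216796875, 12.919618606567383), 88.27792358398438)
open diff 4
```

View pics/after.png

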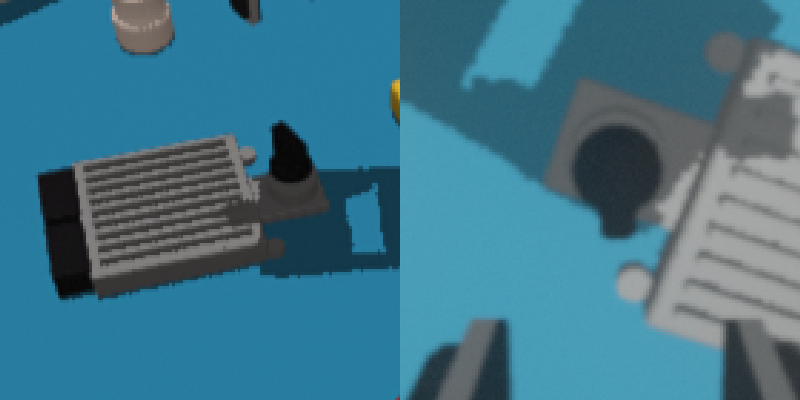

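The picture shows the bar, at (290,150) on the left, turned and lower. It now points to about -90° where it started at -24.5°, so it turned about 66° or 1.15 rad. Its top is at 0.073 where it was at 0.082, so it's caught about 9 mm down. The open knob's pixels haven't changed.

```bash
python3 -c "
from plant import sign_off
print(sign_off())"
```

```text
the job is handed in; nothing more can be done
None
```

I started the finned unit's screw and handed the job in at about 9.5 s of the 35 s allowed. I gripped its knob across the bar, pushed it down about 13 mm and turned it clockwise to the stop. Then I eased back 1.5°, let go and lifted clear.

Last checks before hand-in:
- **Turn:** the bar had turned about 65–67° (about 1.15 rad, needed 0.95). The stop showed as a 1.04 N·m moment at about 71° of wrist turn.
- **Depth:** the bar top had dropped from about 0.082 m to 0.073 m in the wrist camera, so the knob is caught about 9 mm down. The scene camera's highest point was 0.0755 m, about 2 mm higher than the wrist camera's.
- **Open unit's knob:** its pixels in the scene view matched the start image, so it had not moved.
- **Robot:** it stood clear of everything with contact force near zero.

No check failed, but `sign_off` gives no verdict, so I have no official result to report.

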